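# Draw brake shoes from the gravity chute

## Robot

A 6-joint arm with a two-finger parallel gripper is mounted at the origin on the work surface. World frame = base frame: x ahead of the robot, y to its left, z up, the work surface at z = 0. Lengths are in m, angles in rad, forces in N, time in s.
With the tool pointing down it reaches from about 0.375 to 0.9 m from the base axis. Payload 3.1 kg.
Tool frame: the origin (TCP) lies midway between the tips of the shut fingers; the grasp point (between the pads) lies 19 mm behind it (manip.pinch_z is the distance from the TCP to the grasp point, in m); z points along the fingers, y is the line along which they close (so a half turn about z gives the same grasp; the last joint's range is limited). The gripper opens to 85 mm and grips with 20 to 120 N. Pads are 22 mm wide; open, the fingers measure 114 mm over their backs; the gripper's body (76 mm by 85 mm) begins 54 mm behind the grasp point. The pads swing forward as they close: fully open they stand 13 mm farther back than shut.
Start: joints at [1.016, 0.527, 1.433, -0, 1.181, -0.178], TCP at [0.23, 0.581, 0.231] pointing down, gripper open.
Joint ranges: [-3.08, 3.08], [-0.75, 2.2], [0.22, 2.44], [-1.43, 4.57], [0, 2.65], [-2.85, 2.85]. Speed limits (rad/s): [2.79, 2.79, 3.14, 3.14, 3.14, 3.14].

## Interface

Orientations are given as a unit quaternion [x, y, z, w].
In Python, from station import manip, viewer, ticket gives the robot as it stands.
- The arm moves only by the shell command python3 -m creep 'ROWS' [FORCE]. ROWS is JSON, a list of rows, each an object with "slide": the shift along the tool's x, y, z in cm, a list of three; "angular": the turn, a rotation vector about the tool's x, y, z in rad, a list of three; "claw": the opening, from -1 (shut) to 1 (fully open). A call has 1 to 10 rows; each row shifts and turns the commanded pose from where the row before left it, along the tool's axes as they then stand; what a row does not reach is not made up. A row lasts 1/12 s, in which the tool goes at most 41.7 mm and 7.16 degrees, less where a joint would pass 70% of its speed; a pose out of reach is approached as far as the arm can. A call with a gripper value outside its range is refused whole. The fingers move at their own pace and stop on an object; FORCE is the grip in N (left out, the last holds). Time passes only in rows, so rows that do not move let the fingers close. It gives the time, the measured TCP pose, the force, the opening and the grip force at its end, in the units of the state.
- manip.sense(): the state, without advancing time (a new reading comes with each control period).
- viewer.snapshot(name): name is "scene" or "side" or "wrist"; returns the picture (400x640x3 uint8, blue, green, red); there is no depth.
- viewer.calibration(name): a dict with "fov_y" (degrees; the focal length in pixels is half the picture's height over the tangent of half this angle, whatever the lens; pixels are square), "cx", "cy" (the principal point, pixels), "k1" (the pictures are not rectified: a ray, as slopes to the right and down, at radius r is drawn at 1 + k1 r^2 times it, then the intrinsics apply), "T" (4x4, takes a point from camera to world coordinates); the wrist camera has in their place "tool_from_camera" (4x4, takes a point from camera to tool coordinates, whose origin is the TCP and whose axes are the flange's). Camera axes: x right, y up, looking along -z (the intrinsics and any distortion apply to the point x, -y, -z); pixel columns grow to the right and rows downward; lengths in m; the calibration is good to about 2 mm. A picture is of the moment at which its call begins: read the wrist's pose just before it. calibration takes no time and is no camera call.
- ticket.sign_off(): hands the job in; it is judged then, once.
The state is a dict: "t": time; "q": joint angles; "qd": joint speeds; "tau": joint torques, N m; "tcp_pos": TCP position; "tool_rot": TCP orientation; "force": force on the tool from outside, world axes, zero at the start; "ft_torque": the same for the moment, N m; "finger_gap": opening from 0.0 (shut) to 1.0 (fully open); "gripper_force": force on a finger pad.
Only numpy, scipy, OpenCV 4.12 (cv2) and the standard library are available. Lean on these libraries where they do the work, as an engineer would, in place of code of your own. Each camera call takes 0.05 s, during which the arm holds its last target. There are 200 camera calls.

## Task

Push the round metal dish under the mouth of the blue chute, then turn the red gate handle a full quarter turn to its open stop so that all three yellow brake shoes slide into the dish and none lands on the counter. When they are all in the dish, turn the handle fully back to its closed stop. Leave everything else on the counter where it lies.

Things in the scene. Friction and masses are not known exactly. Their poses are not given: they have to be found in the camera images.
- chute: Fixed blue chute. Origin on the counter below the middle of the lip at its low end; own +y = uphill, -y = the way shoes slide out, +x = the gate pivot's side. Floor rises at 32 deg from the lip (120 mm high) to 252 mm; channel 250 mm long, 62 mm wide inside, walls 28 mm. Its foot stands 110 to 220 mm uphill of the lip and is 120 mm wide; the room under the mouth is free.
- mouth (a point): Middle of the chute's lip, 120 mm above the counter. Shoes leaving the chute land up to about 90 mm downhill (chute -y) of this point.
- gate (a joint): Quarter-turn gate, rad: 0 = closed stop (blade and handle across the mouth, pointing to the chute's -x), 1.571 = open stop (both point downhill, chute's -y); opens counter-clockwise from above about a vertical axis, stays where left, about 2.5 N at the grip. Blade 115 to 175 mm above the counter, reaching 82 mm from the pivot. Flat steel handle above it with a red round grip.
- gate_pivot (a point): Point on the gate's vertical pivot axis at the handle's height (220 mm above the counter); 48 mm to the chute's +x and 19 mm downhill from the mouth.
- gate_grip (a point): Middle of the red round grip on the handle, 115 mm from the pivot axis; the grip is 22 mm in diameter and runs from 75 to 155 mm from the axis, centre line 220 mm above the counter. Closed, it sticks out 70 mm past the chute's -x side wall.
- dish: Round bare-metal parts dish, 190 mm outside diameter, 65 mm high, straight 4 mm wall, 4 mm floor, about 0.45 kg, loose on the counter. Origin at the centre of its underside.
- shoe_a: Yellow slippery nylon wheelchair brake shoe with a dark steel key on top, 60 x 50 x 24 mm (30 mm with the key), about 70 g, waiting in line in the chute behind the gate. Origin at the middle of the yellow block; x across, y along its 60 mm length, z towards the key.
- shoe_b: Yellow slippery nylon wheelchair brake shoe with a dark steel key on top, 60 x 50 x 24 mm (30 mm with the key), about 70 g, waiting in line in the chute behind the gate. Origin at the middle of the yellow block; x across, y along its 60 mm length, z towards the key.
- shoe_c: Yellow slippery nylon wheelchair brake shoe with a dark steel key on top, 60 x 50 x 24 mm (30 mm with the key), about 70 g, waiting in line in the chute behind the gate. Origin at the middle of the yellow block; x across, y along its 60 mm length, z towards the key.
- guard: Flat yellow plastic spoke guard ring, 170 mm diameter, 6 mm thick. Bystander. Origin at its underside.
- brake_rod: Worn steel brake rod with a fork end, 165 mm long, lying along its x. Bystander. Origin at its underside.
- tire_plug: Black rubber tire plug, 36 mm wide, 60 mm high, standing. Bystander. Origin at its underside.
- thumb_nut_0: Brass thumb nut, 44 mm over its wings, 24 mm high. Bystander. Origin at its underside.
- thumb_nut_1: Brass thumb nut, 44 mm over its wings, 24 mm high. Bystander. Origin at its underside.
- thumb_nut_2: Brass thumb nut, 44 mm over its wings, 24 mm high. Bystander. Origin at its underside.
Things that resemble listed ones, but are neither listed nor needed, are in the scene too. What is shaped like the shoe_a but turquoise or white is not meant.

How it is judged:
On the way, in this order (a step that is already met when the one before it is completed fails the run):
1. the dish stands on the counter under the chute's mouth while the gate is still closed (horizontal distance between dish and mouth below 0.11 m and height (world z) of dish below 0.01 m and value of joint gate below 0.2 rad), for 0.2 s.
2. the handle is turned to its open stop (value of joint gate above 1.45 rad), for 0.1 s.
3. the handle is turned back to its closed stop with all three shoes in the dish (value of joint gate below 0.1 rad and horizontal distance between each of shoe_a, shoe_b, shoe_c and dish below 0.085 m and height (world z) of each of shoe_a, shoe_b, shoe_c below 0.09 m), for 0.2 s.
At the end, for the whole second after the job is handed in: The gate is closed again (joint below 0.1 rad), all three shoes lie at rest inside the dish (centres within 85 mm of its axis and below 90 mm), and the dish stands level and still on the counter (all of step 3 and height (world z) of dish below 0.01 m and angle between dish's own z axis and vertical below 0.1 rad and linear speed of dish below 0.02 m/s and linear speed of each of shoe_a, shoe_b, shoe_c below 0.03 m/s); the robot touches nothing.
It fails at once if a brake shoe lands beside the dish ((height (world z) of shoe_a below 0.05 m and horizontal distance between shoe_a and dish above 0.11 m) or (height (world z) of shoe_b below 0.05 m and horizontal distance between shoe_b and dish above 0.11 m) or (height (world z) of shoe_c below 0.05 m and horizontal distance between shoe_c and dish above 0.11 m)).
It fails at once if another loose thing on the counter is moved more than 30 mm (distance of any of guard, brake_rod, tire_plug, thumb_nut_0, thumb_nut_1, thumb_nut_2 from where it was at the start of the episode above 0.03 m).
It also fails if it takes over 66 s, if anything falls off the work surface, if the arm or the gripper's body presses on something with over 40 N, if the wrist force passes 120 N, or if a joint passes its speed limit or range.

## Working session

There is one attempt and no reset: what is moved stays moved. The work goes in short steps, Python scripts to look and compute and a shell command to move; the robot and the scene stay as the last step left them, time stands still between calls to the robot, and variables do not carry over. Pictures are saved under pics/ and viewed, at most 10 in all, crops included, and the job is handed in when it is done.

```bash
ls; mkdir -p pics; cat > h.py <<'E'
import numpy as np, cv2
from station import manip, viewer
def K(c): return 200/np.tan(np.radians(c["fov_y"])/2)
def T(name,c):
    if "T" in c: return np.array(c["T"])
    from scipy.spatial.transform import Rotation as R
    s=manip.sense(); M=np.eye(4); M[:3,:3]=R.from_quat(s["tool_rot"]).as_matrix(); M[:3,3]=s["tcp_pos"]
    return M@np.array(c["tool_from_camera"])
def ray(name,uv):
    c=viewer.calibration(name); f=K(c); M=T(name,c)
    cam=np.array([[f,0,c["cx"]],[0,f,c["cy"]],[0,0,1.]])
    p=cv2.undistortPoints(np.array(uv,float).reshape(-1,1,2),cam,np.array([c["k1"],0,0,0,0.]))[:,0]
    d=np.c_[p[:,0],-p[:,1],-np.ones(len(p))]@M[:3,:3].T
    return M[:3,3],d
def plane(name,uv,z):
    o,d=ray(name,uv); return o+d*((z-o[2])/d[:,2])[:,None]
def proj(name,P):
    c=viewer.calibration(name); f=K(c); M=np.linalg.inv(T(name,c))
    p=np.atleast_2d(P)@M[:3,:3].T+M[:3,3]
    s=np.c_[p[:,0]/-p[:,2],-p[:,1]/-p[:,2]]; r2=(s**2).sum(1)[:,None]
    return s*(1+c["k1"]*r2)*f+[c["cx"],c["cy"]]
E
python3 - <<'E'
from h import *
for n in("scene","side"):
    cv2.imwrite(f"pics/{n}0.png",viewer.snapshot(n)); c=viewer.calibration(n); print(n,{k:np.round(v,3).tolist() for k,v in c.items()})
print({k:np.round(v,3).tolist() for k,v in viewer.calibration("wrist").items()}); print(manip.sense())
E
```

```text
pics
scene {'fov_y': 48.046, 'cx': 315.951, 'cy': 198.944, 'k1': -0.002, 'T': [[0.793, -0.515, 0.325, 0.959], [0.609, 0.675, -0.417, -0.562], [-0.004, 0.528, 0.849, 1.244], [0.0, 0.0, 0.0, 1.0]]}
side {'fov_y': 51.719, 'cx': 325.791, 'cy': 197.65, 'k1': -0.086, 'T': [[0.963, 0.197, -0.183, 0.316], [-0.269, 0.7, -0.661, -0.953], [-0.002, 0.686, 0.727, 1.179], [0.0, 0.0, 0.0, 1.0]]}
{'fov_y': 61.631, 'cx': 316.194, 'cy': 196.641, 'k1': -0.048, 'tool_from_camera': [[0.0, 0.945, 0.328, 0.086], [1.0, -0.001, 0.001, -0.0], [0.001, 0.328, -0.945, -0.143], [0.0, 0.0, 0.0, 1.0]]}
{'t': 0.1, 'q': array([ 1.01548811e+00,  5.28340701e-01,  1.43377871e+00,  3.62584972e-05,
        1.18146479e+00, -1.78485339e-01]), 'qd': array([-0.00022165, -0.00317802, -0.00454105,  0.00164146,  0.00066968,
       -0.00103654]), 'tau': array([-6.83048711e-04, -4.43307602e+01, -1.78586501e+01, -2.64012378e-04,
        3.88094079e-03,  4.12374527e-05]), 'tcp_pos': array([0.22958074, 0.58059634, 0.23045004]), 'tool_rot': array([ 1.87305367e-01,  9.82301231e-01, -9.23488348e-04, -3.72855197e-04]), 'force': array([-1.0953165 ,  0.00441388, -0.13354547]), 'ft_torque': array([0.00618125, 0.01281234, 0.00741852]), 'gripper_force': 0.0, 'finger_gap': 1.000636674788766}
```

View pics/scene0.png

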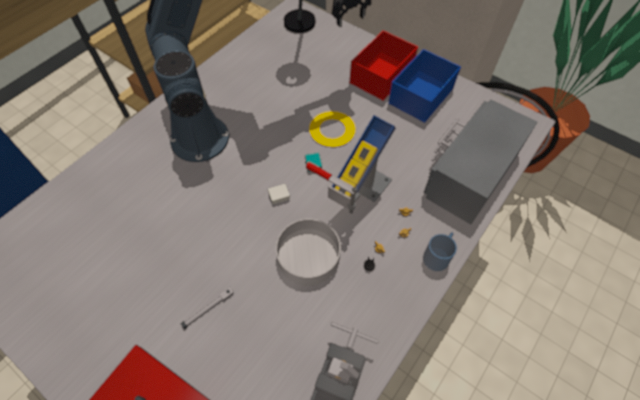

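View pics/side0.png

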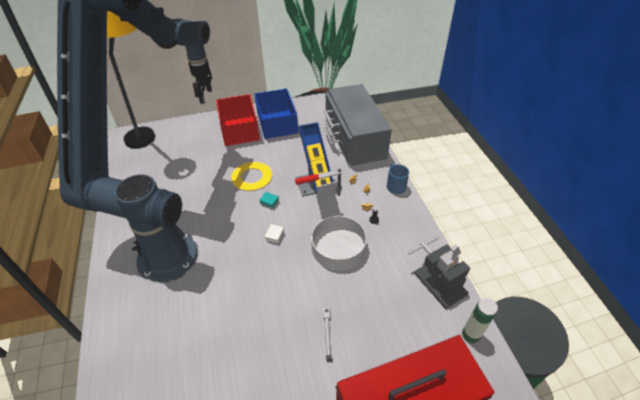

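The scene view shows the dish at (308,253), the chute from (388,125) down to the mouth at about (345,192), and the red grip at (318,171). The nuts are at (405,211), (405,231) and (379,247), the tire plug at (369,264), the white decoy at (279,193) and the turquoise decoy at (313,158). The side view agrees: dish (339,243), grip (307,180).

```bash
python3 - <<'E'
from h import *
A=cv2.imread("pics/scene0.png");B=cv2.imread("pics/side0.png")
a=cv2.resize(A[110:300,260:420][:, :],None,fx=2.5,fy=3,interpolation=3) 
a=cv2.resize(A[150:300,265:420],(390*1,377),interpolation=3); b=cv2.resize(B[120:280,270:430],(400,400),interpolation=3)
a=cv2.copyMakeBorder(a,0,400-377,0,10,0); cv2.imwrite("pics/crop1.png",np.hstack([a,b]))
for n,I,box in(("scene",A,(295,340,155,190)),("side",B,(285,330,170,190))):
    h=cv2.cvtColor(I,cv2.COLOR_BGR2HSV); m=cv2.inRange(h,(0,150,90),(8,255,255))|cv2.inRange(h,(172,150,90),(180,255,255))
    k=np.zeros_like(m);x0,x1,y0,y1=box;k[y0:y1,x0:x1]=m[y0:y1,x0:x1]
    ys,xs=np.nonzero(k);p=np.c_[xs,ys].astype(float);c=p.mean(0);u=np.linalg.svd(p-c)[2][0];t=(p-c)@u
    e=np.array([c+u*t.min(),c,c+u*t.max()]);print(n,len(p),e.round(1).tolist(),plane(n,e,.22).round(3).tolist())
    # dish: greyish & different from counter -> list blue channel mask
    mb=cv2.inRange(h,(100,110,30),(125,255,255));nn,l,s,cc=cv2.connectedComponentsWithStats(mb)
    for i in range(1,nn):
        if s[i,4]>60 : print(' blue',s[i].tolist())
o1,d1=ray("scene",[[318,171]])
print("dish c guess",plane("scene",[[308,240]],.065),plane("side",[[339,234]],.065))
obj={"nut0":(405,212),"nut1":(405,232),"nut2":(379,248),"plug":(369,267),"guard":(332,129),"rodA":(184,326),"rodB":(231,293),"white":(279,194)}
print({k:plane("scene",[v],.01)[0,:2].round(3).tolist() for k,v in obj.items()})
E
```

```text
scene 156 [[306.4, 164.2], [317.8, 170.4], [329.1, 176.6]] [[0.476, 0.016, 0.22], [0.515, 0.019, 0.22], [0.552, 0.021, 0.22]]
 blue [389, 50, 71, 72, 3046]
 blue [359, 117, 35, 32, 539]
 blue [0, 130, 46, 87, 2038]
side 120 [[317.6, 176.2], [306.7, 178.7], [295.8, 181.1]] [[0.558, 0.022, 0.22], [0.52, 0.021, 0.22], [0.482, 0.019, 0.22]]
 blue [439, 0, 201, 329, 40547]
 blue [255, 89, 43, 49, 1611]
 blue [299, 123, 26, 30, 381]
dish c guess [[ 0.57624139 -0.10942171  0.065     ]] [[ 0.5941571  -0.11691406  0.065     ]]
{'nut0': [0.742, 0.177], 'nut1': [0.78, 0.116], 'nut2': [0.746, 0.021], 'plug': [0.757, -0.049], 'guard': [0.353, 0.313], 'rodA': [0.449, -0.504], 'rodB': [0.487, -0.356], 'white': [0.38, -0.014]}
```

View pics/crop1.png

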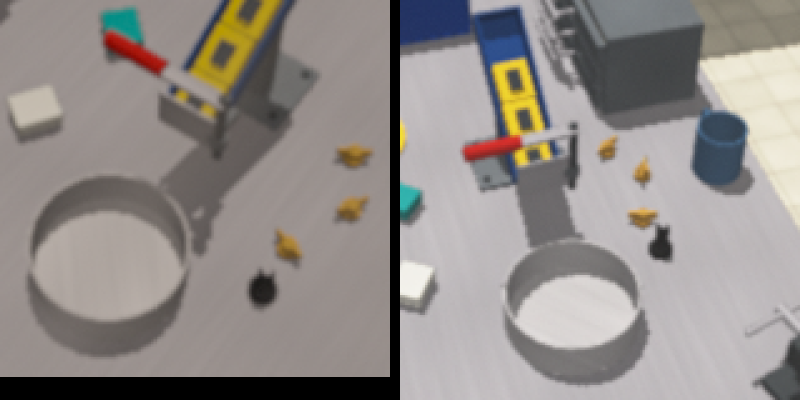

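Crop: grip, chute and dish rim are all clear. In the scene view the rim centre is about (308.7,248.7), and in the side view about (338.6,237.4). The only round metal dish is this one. I'll check the fit with an overlay.

```bash
python3 - <<'E'
from h import *
ds=plane("scene",[[308.7,248.7],[276.9,248],[340.5,248]],.065);dd=plane("side",[[338.6,237.4],[311.2,237],[366,237]],.065)
print(ds.round(3),dd.round(3))
d=(ds[0]+dd[0])/2
x=np.array([.998,.054,0]);y=np.array([-.054,.998,0]);g=np.array([.517,.020,.22])
piv=g+.115*x; m=piv-.048*x+.019*y; m[2]=.12; print("piv",piv,"mouth",m,"dish",d)
print("pivot px check",plane("scene",[[351.6,189.8]],.225))
a=np.linspace(0,2*np.pi,60);ring=lambda z,r:d*[1,1,0]+np.c_[r*np.cos(a),r*np.sin(a),a*0+z]
ch=[]
for s in(-.031,.031):
    for t in np.linspace(0,.25,15):
        ch.append(m+s*x+t*np.cos(.5585)*y+[0,0,t*np.sin(.5585)+.028*np.cos(.5585)]-y*.0148)
P=np.vstack([ring(.065,.095),ring(0,.095),ch,[piv],g+.04*x,g-.04*x])
out=[]
for n,(x0,y0) in(("scene",(265,110)),("side",(270,115))):
    I=cv2.resize(cv2.imread(f"pics/{n}0.png")[y0:y0+190,x0:x0+155],None,fx=2.5,fy=2.5,interpolation=3)
    for u in (proj(n,P)-[x0-.5,y0-.5])*2.5: cv2.circle(I,tuple(int(v) for v in u),1,(0,255,0),-1)
    out.append(I)
cv2.imwrite("pics/ov.png",np.hstack(out))
E
```

```text
[[ 0.595 -0.13   0.065]
 [ 0.521 -0.184  0.065]
 [ 0.667 -0.073  0.065]] [[ 0.589 -0.131  0.065]
 [ 0.499 -0.104  0.065]
 [ 0.679 -0.154  0.065]]
piv [0.63177 0.02621 0.22   ] mouth [0.58284 0.04258 0.12   ] dish [ 0.59186506 -0.13046822  0.065     ]
pivot px check [[0.62875797 0.02013778 0.225     ]]
```

View pics/ov.png

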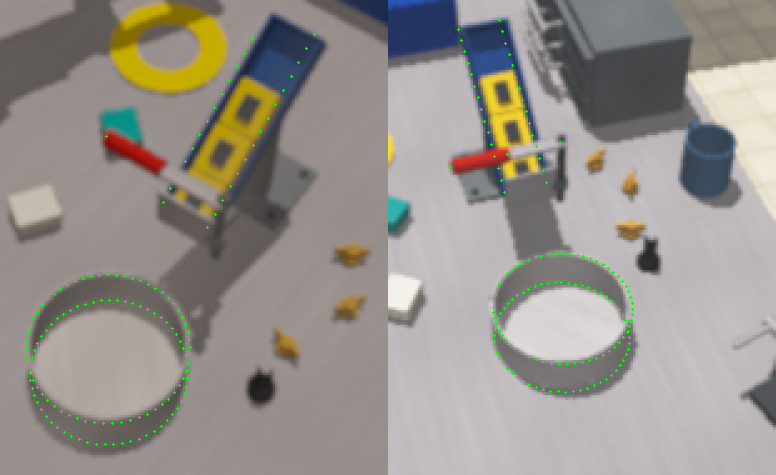

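Dish and chute overlays fit: dish (0.592,-0.130), mouth about (0.585,0.041), pivot (0.632,0.026). The dish goes to about (0.589,-0.015), so the push is 115 mm along +y. First I lift and rotate.

```bash
python3 -m creep '[{"slide":[0,0,-4],"angular":[0,0,0.119],"claw":1},{"slide":[0,0,-4],"angular":[0,0,0.119],"claw":1},{"slide":[0,0,-4],"angular":[0,0,0.119],"claw":1},{"slide":[0,0,-1],"angular":[0,0,0.119],"claw":1},{"slide":[0,0,0],"angular":[0,0,0.119],"claw":1},{"slide":[0,0,0],"angular":[0,0,0.119],"claw":1},{"slide":[0,0,0],"angular":[0,0,0.119],"claw":1},{"slide":[0,0,0],"angular":[0,0,0.119],"claw":1},{"slide":[0,0,0],"angular":[0,0,0.119],"claw":1},{"slide":[0,0,0],"angular":[0,0,0.119],"claw":1}]'
```

```text
t: 0.93
tcp_pos: [0.2297, 0.5808, 0.3606]
tool_rot: [0.708, 0.706, -0.001, 0.0]
force: [0.5, -0.2, 0.4]
finger_gap: 1.002
gripper_force: 0.0
```

```bash
python3 -m creep '[{"slide":[-3.5,1.5,0],"angular":[0,0,0],"claw":1},{"slide":[-3.5,1.5,0],"angular":[0,0,0],"claw":1},{"slide":[-3.5,1.5,0],"angular":[0,0,0],"claw":1},{"slide":[-3.5,1.5,0],"angular":[0,0,0],"claw":1},{"slide":[-3.5,1.5,0],"angular":[0,0,0],"claw":1},{"slide":[-3.5,1.5,0],"angular":[0,0,0],"claw":1},{"slide":[-3.5,1.5,0],"angular":[0,0,0],"claw":1},{"slide":[-3.5,1.5,0],"angular":[0,0,0],"claw":1},{"slide":[-3.5,1.5,0],"angular":[0,0,0],"claw":1},{"slide":[-3.5,1.5,0],"angular":[0,0,0],"claw":1}]'
python3 -m creep '[{"slide":[-3.5,1.5,0],"angular":[0,0,0],"claw":1},{"slide":[-3.5,1.5,0],"angular":[0,0,0],"claw":1},{"slide":[-3.5,1.5,0],"angular":[0,0,0],"claw":1},{"slide":[-3.5,1.5,0],"angular":[0,0,0],"claw":1},{"slide":[-3.5,1.5,0],"angular":[0,0,0],"claw":1},{"slide":[-3.5,1.5,0],"angular":[0,0,0],"claw":1},{"slide":[-3.5,1.5,0],"angular":[0,0,0],"claw":1},{"slide":[-3.5,1.5,0],"angular":[0,0,0],"claw":1},{"slide":[-3.5,1.5,0],"angular":[0,0,0],"claw":1},{"slide":[-3.5,1.5,0],"angular":[0,0,0],"claw":1}]'
```

```text
t: 1.77
tcp_pos: [0.3813, 0.23, 0.3611]
tool_rot: [0.706, 0.709, -0.0, -0.0]
force: [0.6, -0.1, 0.2]
finger_gap: 1.002
gripper_force: 0.0
t: 2.6
tcp_pos: [0.5328, -0.1194, 0.3608]
tool_rot: [0.706, 0.708, -0.0, -0.001]
force: [-0.1, 0.2, 0.5]
finger_gap: 1.007
gripper_force: 0.0
```

```bash
python3 -m creep '[{"slide":[-3.1,1.2,0],"angular":[0,0,0],"claw":1},{"slide":[-3.1,1.2,0],"angular":[0,0,0],"claw":1},{"slide":[-3.1,1.2,0],"angular":[0,0,0],"claw":1},{"slide":[-3.1,1.2,0],"angular":[0,0,0],"claw":1},{"slide":[-3.1,1.2,0],"angular":[0,0,0],"claw":1}]'
python3 -m creep '[{"slide":[0,0,4],"angular":[0,0,0],"claw":1},{"slide":[0,0,4],"angular":[0,0,0],"claw":1},{"slide":[0,0,4],"angular":[0,0,0],"claw":1},{"slide":[0,0,4],"angular":[0,0,0],"claw":1},{"slide":[0,0,4],"angular":[0,0,0],"claw":1},{"slide":[0,0,4],"angular":[0,0,0],"claw":1},{"slide":[0,0,4],"angular":[0,0,0],"claw":1},{"slide":[0,0,4],"angular":[0,0,0],"claw":1},{"slide":[0,0,2],"angular":[0,0,0],"claw":1},{"slide":[0,0,0],"angular":[0,0,0],"claw":1}]'
```

```text
t: 3.02
tcp_pos: [0.5934, -0.2738, 0.3606]
tool_rot: [0.706, 0.708, -0.0, -0.001]
force: [0.3, -0.0, -0.4]
finger_gap: 1.0
gripper_force: 0.0
t: 3.85
tcp_pos: [0.5892, -0.2697, 0.015]
tool_rot: [0.706, 0.708, -0.001, -0.006]
force: [-0.4, 1.1, 0.5]
finger_gap: 0.997
gripper_force: 0.0
```

```bash
python3 -m creep '[{"slide":[1,0,0],"angular":[0,0,0],"claw":1},{"slide":[1,0,0],"angular":[0,0,0],"claw":1},{"slide":[1,0,0],"angular":[0,0,0],"claw":1},{"slide":[1,0,0],"angular":[0,0,0],"claw":1},{"slide":[1,0,0],"angular":[0,0,0],"claw":1},{"slide":[1,0,0],"angular":[0,0,0],"claw":1},{"slide":[1,0,0],"angular":[0,0,0],"claw":1},{"slide":[1,0,0],"angular":[0,0,0],"claw":1},{"slide":[1,0,0],"angular":[0,0,0],"claw":1},{"slide":[1,0,0],"angular":[0,0,0],"claw":1}]'
python3 - <<'E'
from h import *
cv2.imwrite("pics/scene1.png",viewer.snapshot("scene"));cv2.imwrite("pics/side1.png",viewer.snapshot("side"))
E
```

```text
t: 4.68
tcp_pos: [0.5948, -0.1735, 0.0231]
tool_rot: [0.705, 0.709, 0.0, 0.003]
force: [0.5, -5.4, 3.2]
finger_gap: 1.003
gripper_force: 2.8
```

View pics/side1.png

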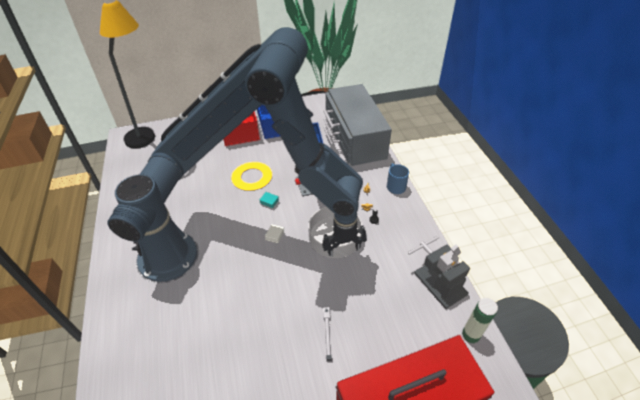

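The push is working: the dish is in contact with the gripper and moving. Continuing.

```bash
python3 -m creep '[{"slide":[1,0,0],"angular":[0,0,0],"claw":1},{"slide":[1,0,0],"angular":[0,0,0],"claw":1},{"slide":[1,0,0],"angular":[0,0,0],"claw":1},{"slide":[1,0,0],"angular":[0,0,0],"claw":1},{"slide":[1,0,0],"angular":[0,0,0],"claw":1},{"slide":[1,0,0],"angular":[0,0,0],"claw":1},{"slide":[0,0,0],"angular":[0,0,0],"claw":1},{"slide":[0,0,0],"angular":[0,0,0],"claw":1}]'
python3 -m creep '[{"slide":[-1.5,0,0],"angular":[0,0,0],"claw":1},{"slide":[-3,0,0],"angular":[0,0,0],"claw":1},{"slide":[-3,0,-2],"angular":[0,0,0],"claw":1},{"slide":[-2,0,-4],"angular":[0,0,0],"claw":1},{"slide":[0,0,-4],"angular":[0,0,0],"claw":1},{"slide":[0,0,-4],"angular":[0,0,0],"claw":1},{"slide":[0,0,-4],"angular":[0,0,0],"claw":1},{"slide":[0,0,-4],"angular":[0,0,0],"claw":1},{"slide":[0,0,-4],"angular":[0,0,0],"claw":1},{"slide":[0,0,-4],"angular":[0,0,0],"claw":1}]'
python3 - <<'E'
from h import *
a=viewer.snapshot("scene");b=viewer.snapshot("side")
cv2.imwrite("pics/c2.png",np.hstack([cv2.resize(a[110:300,240:400],None,fx=2.5,fy=2.5),cv2.resize(b[110:300,270:430],None,fx=2.5,fy=2.5)]))
E
```

```text
t: 5.45
tcp_pos: [0.5925, -0.1118, 0.0215]
tool_rot: [0.706, 0.709, 0.0, -0.0]
force: [0.3, -0.1, 0.2]
finger_gap: 1.005
gripper_force: 0.0
t: 6.28
tcp_pos: [0.5919, -0.2072, 0.3202]
tool_rot: [0.706, 0.708, -0.0, -0.001]
force: [1.2, -0.8, -0.1]
finger_gap: 0.998
gripper_force: 0.0
```

View pics/c2.png

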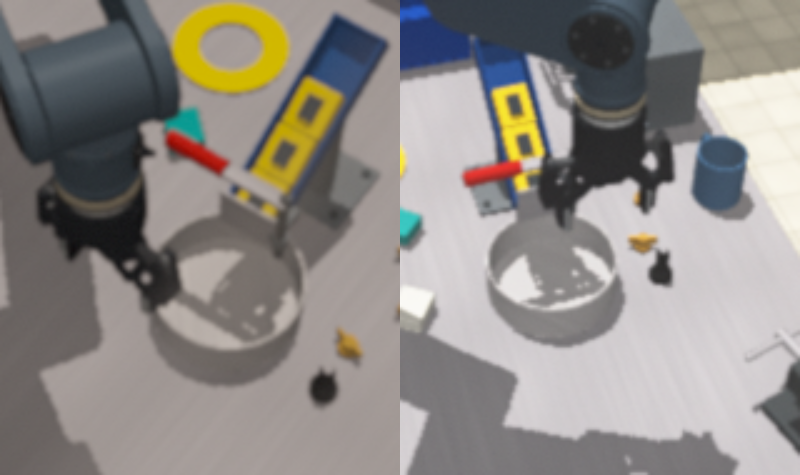

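Now the dish sits under the mouth, with its rim centre at about (330.4,222.8) in the scene view and (330.8,214.8) in the side view; the nuts and plug haven't moved.

```bash
python3 - <<'E'
from h import *
print(plane("scene",[[330.4,222.8]],.065),plane("side",[[330.8,214.8]],.065))
d=np.array([.592,-.016,.065]);print(proj("scene",d),proj("side",d),manip.sense()["q"])
E
```

```text
[[ 0.59419433 -0.02348231  0.065     ]] [[ 0.59120411 -0.02555851  0.065     ]]
[[331.29563156 220.67435938]] [[330.27574235 212.81654425]] [-5.14246733e-01  4.43033364e-01  1.30635482e+00  9.53398872e-05
  1.37648703e+00 -5.17251012e-01]
```

```bash
python3 -m creep '[{"slide":[0,0,-1],"angular":[0,0,0.117],"claw":1},{"slide":[0,0,-1],"angular":[0,0,0.117],"claw":1},{"slide":[0,0,0],"angular":[0,0,0.117],"claw":1},{"slide":[0,0,0],"angular":[0,0,0.117],"claw":1},{"slide":[0,0,0],"angular":[0,0,0.117],"claw":1},{"slide":[0,0,0],"angular":[0,0,0.117],"claw":1},{"slide":[0,0,0],"angular":[0,0,0.117],"claw":1},{"slide":[0,0,0],"angular":[0,0,0.117],"claw":1},{"slide":[0,0,0],"angular":[0,0,0.117],"claw":1},{"slide":[0,0,0],"angular":[0,0,0.117],"claw":1}]'
python3 -m creep '[{"slide":[0,0,0],"angular":[0,0,0.117],"claw":1},{"slide":[0,0,0],"angular":[0,0,0.117],"claw":1},{"slide":[0,0,0],"angular":[0,0,0.117],"claw":1},{"slide":[-0.9,-3.3,0],"angular":[0,0,0],"claw":1},{"slide":[-0.9,-3.3,0],"angular":[0,0,0],"claw":1},{"slide":[-0.9,-3.3,0],"angular":[0,0,0],"claw":1},{"slide":[-0.9,-3.3,0],"angular":[0,0,0],"claw":1},{"slide":[-0.9,-3.3,0],"angular":[0,0,0],"claw":1},{"slide":[-0.9,-3.3,0],"angular":[0,0,0],"claw":1},{"slide":[-0.9,-3.3,0],"angular":[0,0,0],"claw":1}]'
python3 -m creep '[{"slide":[0,0,0],"angular":[0,0,0],"claw":1},{"slide":[0,0,0],"angular":[0,0,0],"claw":1}]'
python3 - <<'E'
from h import *
I=viewer.snapshot("wrist");cv2.imwrite("pics/w1.png",I)
s=manip.sense();print(s["q"].round(3));g=np.array([.517,.02,.22]);x=np.array([.998,.054,0])
print(proj("wrist",[g,g+.04*x,g-.04*x,g+.115*x]).round(0).tolist())
E
```

```text
t: 7.22
tcp_pos: [0.5922, -0.2071, 0.3373]
tool_rot: [0.98, 0.198, -0.001, -0.001]
force: [-0.4, 1.3, 0.2]
finger_gap: 1.002
gripper_force: 0.0
t: 8.05
tcp_pos: [0.5165, 0.0216, 0.3377]
tool_rot: [1.0, 0.026, -0.001, -0.0]
force: [0.4, 0.3, 0.8]
finger_gap: 0.999
gripper_force: 0.0
t: 8.22
tcp_pos: [0.5168, 0.0219, 0.3381]
tool_rot: [1.0, 0.028, -0.001, -0.0]
force: [0.6, 0.2, 0.2]
finger_gap: 1.003
gripper_force: 0.0
[-0.175  0.266  1.553 -0.     1.324  1.341]
[[317.0, 189.0], [317.0, 140.0], [317.0, 233.0], [317.0, 36.0]]
```

View pics/w1.png

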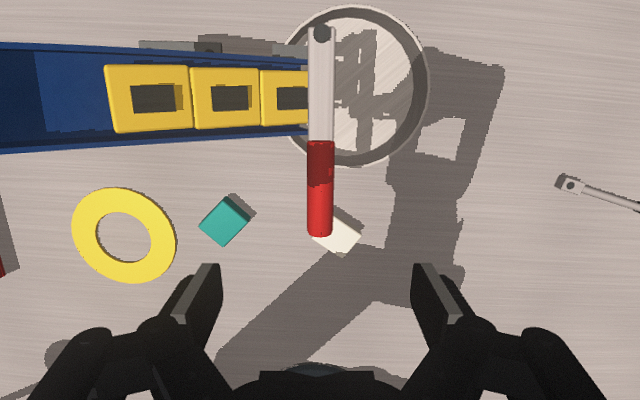

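The wrist view shows the grip at column 320, between rows 140 and 236, with the pivot at (321,33). That matches the prediction within 2 mm, and it is centred between the fingers. Descend and close.

```bash
python3 -m creep '[{"slide":[0,0,3.5],"angular":[0,0,0],"claw":1},{"slide":[0,0,3.5],"angular":[0,0,0],"claw":1},{"slide":[0,0,3.5],"angular":[0,0,0],"claw":1},{"slide":[0,0,3.4],"angular":[0,0,0],"claw":1},{"slide":[0,0,0],"angular":[0,0,0],"claw":0},{"slide":[0,0,0],"angular":[0,0,0],"claw":-0.3},{"slide":[0,0,0],"angular":[0,0,0],"claw":-0.7},{"slide":[0,0,0],"angular":[0,0,0],"claw":-0.7},{"slide":[0,0,0],"angular":[0,0,0],"claw":-0.7},{"slide":[0,0,0],"angular":[0,0,0],"claw":-0.7}]' 20
python3 -m creep '[{"slide":[0,0,0],"angular":[0,0,0],"claw":-0.7},{"slide":[0,0,0],"angular":[0,0,0],"claw":-0.7},{"slide":[0,0,0],"angular":[0,0,0],"claw":-0.7},{"slide":[0,0,0],"angular":[0,0,0],"claw":-0.7}]'
```

```text
t: 9.1
tcp_pos: [0.5193, 0.0205, 0.2018]
tool_rot: [1.0, 0.027, 0.002, 0.001]
force: [0.5, -2.7, 4.4]
finger_gap: 0.251
gripper_force: 19.9
t: 9.43
tcp_pos: [0.5193, 0.0205, 0.2018]
tool_rot: [1.0, 0.027, 0.002, 0.001]
force: [-0.4, -2.3, 6.3]
finger_gap: 0.251
gripper_force: 20.1
```

Gripped. Swinging the gate open: 0.1 rad per row about the pivot (r about 0.113 m).

```bash
python3 -m creep '[{"slide":[0.06,1.13,0],"angular":[0,0,-0.1],"claw":-0.7},{"slide":[0.06,1.13,0],"angular":[0,0,-0.1],"claw":-0.7},{"slide":[0.06,1.13,0],"angular":[0,0,-0.1],"claw":-0.7},{"slide":[0.06,1.13,0],"angular":[0,0,-0.1],"claw":-0.7},{"slide":[0.06,1.13,0],"angular":[0,0,-0.1],"claw":-0.7},{"slide":[0.06,1.13,0],"angular":[0,0,-0.1],"claw":-0.7},{"slide":[0.06,1.13,0],"angular":[0,0,-0.1],"claw":-0.7},{"slide":[0.06,1.13,0],"angular":[0,0,-0.1],"claw":-0.7},{"slide":[0.06,1.13,0],"angular":[0,0,-0.1],"claw":-0.7},{"slide":[0.06,1.13,0],"angular":[0,0,-0.1],"claw":-0.7}]'
python3 -m creep '[{"slide":[0.06,1.13,0],"angular":[0,0,-0.1],"claw":-0.7},{"slide":[0.06,1.13,0],"angular":[0,0,-0.1],"claw":-0.7},{"slide":[0.06,1.13,0],"angular":[0,0,-0.1],"claw":-0.7},{"slide":[0.06,1.13,0],"angular":[0,0,-0.1],"claw":-0.7},{"slide":[0.06,1.13,0],"angular":[0,0,-0.1],"claw":-0.7},{"slide":[0.04,0.8,0],"angular":[0,0,-0.07],"claw":-0.7},{"slide":[0,0.1,0],"angular":[0,0,0],"claw":-0.7},{"slide":[0,0,0],"angular":[0,0,0],"claw":-0.7},{"slide":[0,0,0],"angular":[0,0,0],"claw":-0.7},{"slide":[0,0,0],"angular":[0,0,0],"claw":-0.7}]'
python3 - <<'E'
from h import *
w=viewer.snapshot("wrist");a=viewer.snapshot("scene");b=viewer.snapshot("side")
cv2.imwrite("pics/c3.png",np.hstack([cv2.resize(w,None,fx=.6,fy=.6),np.zeros((240,4,3),np.uint8),cv2.resize(b[140:260,270:430],None,fx=2,fy=2)]))
cv2.imwrite("pics/a3.png",a)
E
```

```text
t: 10.27
tcp_pos: [0.5755, -0.0733, 0.2018]
tool_rot: [0.863, 0.505, -0.0, 0.002]
force: [-3.5, -5.4, 6.0]
finger_gap: 0.251
gripper_force: 20.5
t: 11.1
tcp_pos: [0.6351, -0.0887, 0.2017]
tool_rot: [0.688, 0.726, -0.004, -0.0]
force: [-10.2, -8.7, 9.9]
finger_gap: 0.247
gripper_force: 24.4
```

View pics/c3.png

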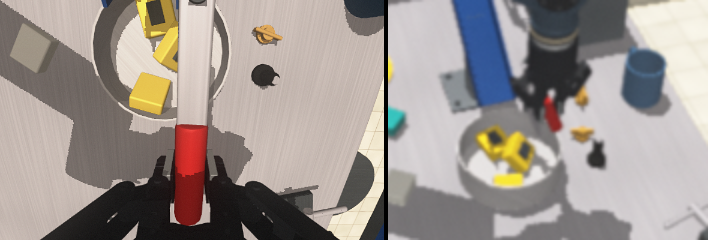

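The views show all three yellow shoes in the dish and the chute empty. I'll press slightly more to be sure the open stop was reached.

```bash
python3 -m creep '[{"slide":[0,0.2,0],"angular":[0,0,0],"claw":-0.7},{"slide":[0,0,0],"angular":[0,0,0],"claw":-0.7},{"slide":[0,0,0],"angular":[0,0,0],"claw":-0.7}]'
```

```text
t: 11.5
tcp_pos: [0.635, -0.0887, 0.2016]
tool_rot: [0.688, 0.726, -0.006, -0.002]
force: [-14.1, -8.9, 11.0]
finger_gap: 0.251
gripper_force: 24.8
```

At the stop (position fixed, force rising). Swinging back.

```bash
python3 -m creep '[{"slide":[0,-0.3,0],"angular":[0,0,0],"claw":-0.7},{"slide":[0.06,-1.13,0],"angular":[0,0,0.1],"claw":-0.7},{"slide":[0.06,-1.13,0],"angular":[0,0,0.1],"claw":-0.7},{"slide":[0.06,-1.13,0],"angular":[0,0,0.1],"claw":-0.7},{"slide":[0.06,-1.13,0],"angular":[0,0,0.1],"claw":-0.7},{"slide":[0.06,-1.13,0],"angular":[0,0,0.1],"claw":-0.7},{"slide":[0.06,-1.13,0],"angular":[0,0,0.1],"claw":-0.7},{"slide":[0.06,-1.13,0],"angular":[0,0,0.1],"claw":-0.7},{"slide":[0.06,-1.13,0],"angular":[0,0,0.1],"claw":-0.7},{"slide":[0.06,-1.13,0],"angular":[0,0,0.1],"claw":-0.7}]'
python3 -m creep '[{"slide":[0.06,-1.13,0],"angular":[0,0,0.1],"claw":-0.7},{"slide":[0.06,-1.13,0],"angular":[0,0,0.1],"claw":-0.7},{"slide":[0.06,-1.13,0],"angular":[0,0,0.1],"claw":-0.7},{"slide":[0.06,-1.13,0],"angular":[0,0,0.1],"claw":-0.7},{"slide":[0.06,-1.13,0],"angular":[0,0,0.1],"claw":-0.7},{"slide":[0.06,-1.13,0],"angular":[0,0,0.1],"claw":-0.7},{"slide":[0.04,-0.8,0],"angular":[0,0,0.07],"claw":-0.7},{"slide":[0,-0.3,0],"angular":[0,0,0],"claw":-0.7},{"slide":[0,0,0],"angular":[0,0,0],"claw":-0.7},{"slide":[0,0,0],"angular":[0,0,0],"claw":-0.7}]'
```

```text
t: 12.33
tcp_pos: [0.547, -0.0488, 0.2016]
tool_rot: [0.936, 0.352, 0.001, 0.003]
force: [-0.3, -4.4, 4.4]
finger_gap: 0.25
gripper_force: 20.6
t: 13.17
tcp_pos: [0.5197, 0.0231, 0.2016]
tool_rot: [1.0, 0.027, 0.002, 0.002]
force: [-1.3, -6.2, 6.8]
finger_gap: 0.25
gripper_force: 25.2
```

Back at the closed stop (y 0.023, against 0.0205 at the start). Release, lift and check.

```bash
python3 -m creep '[{"slide":[0,0,0],"angular":[0,0,0],"claw":1},{"slide":[0,0,0],"angular":[0,0,0],"claw":1},{"slide":[0,0,0],"angular":[0,0,0],"claw":1},{"slide":[0,0,0],"angular":[0,0,0],"claw":1},{"slide":[0,0,0],"angular":[0,0,0],"claw":1},{"slide":[0,0,0],"angular":[0,0,0],"claw":1},{"slide":[0,0,-3],"angular":[0,0,0],"claw":1},{"slide":[0,0,-4],"angular":[0,0,0],"claw":1},{"slide":[0,0,-4],"angular":[0,0,0],"claw":1},{"slide":[0,0,-3],"angular":[0,0,0],"claw":1}]'
python3 -m creep '[{"slide":[0,0,0],"angular":[0,0,0],"claw":1},{"slide":[0,0,0],"angular":[0,0,0],"claw":1},{"slide":[0,0,0],"angular":[0,0,0],"claw":1}]'
python3 - <<'E'
from h import *
cv2.imwrite("pics/w4.png",viewer.snapshot("wrist"))
E
```

```text
t: 14.0
tcp_pos: [0.519, 0.0252, 0.3425]
tool_rot: [1.0, 0.027, 0.001, 0.0]
force: [0.2, 0.2, 0.5]
finger_gap: 1.001
gripper_force: 0.0
t: 14.25
tcp_pos: [0.5177, 0.0254, 0.3388]
tool_rot: [1.0, 0.027, -0.001, -0.0]
force: [-0.4, 0.2, -0.1]
finger_gap: 0.998
gripper_force: 0.0
```

View pics/w4.png

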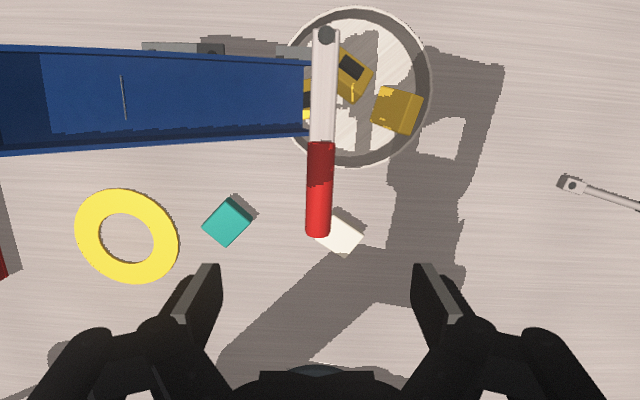

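The wrist view shows the handle across the mouth at its closed stop, with grip end (317,236) and pivot (326,33). The dish is still, holding all three shoes at (350,70), (397,110) and (306,100), and nothing else has moved.

```bash
python3 -c "
from station import ticket
print(ticket.sign_off())"
```

```text
the job is handed in; nothing more can be done
None
```

The job is handed in: the dish is under the chute's mouth with all three yellow shoes in it, the gate is back at its closed stop, and nothing else on the counter appeared to have moved; the hand-in gave no verdict.

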